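# Tip the large angle bracket onto its drilled leg

## Robot

A 6-joint arm with a two-finger parallel gripper is mounted at the origin on a cart in front of the work surface, level with it; the furniture and walls round the work are solid. World frame = base frame: x ahead of the robot, y to its left, z up, the work surface at z = 0. Lengths are in m, angles in rad, forces in N, time in s.
With the tool pointing down it reaches from about 0.375 to 0.9 m from the base axis. Payload 3.1 kg.
Tool frame: the origin (TCP) lies at the very end of the fingers, on their centre line; the grasp point (between the pads) lies 19 mm behind it; z points along the fingers, y is the line along which they close (so a half turn about z gives the same grasp; the last joint's range is limited). The gripper opens to 87 mm and grips with 3 to 60 N. Pads are 19 mm wide; open, the fingers measure 117 mm over their backs; the gripper's body (75 mm by 190 mm) begins 51 mm behind the grasp point.
Start: joints at [-1.518, 0.527, 1.433, -0, 1.181, -0.178], TCP at [0.143, -0.608, 0.223] pointing down, gripper open.
Joint ranges: [-3.08, 3.08], [-0.75, 2.2], [0.22, 2.44], [-1.43, 4.57], [0, 2.65], [-2.85, 2.85]. Speed limits (rad/s): [2.79, 2.79, 3.14, 3.14, 3.14, 3.14].

## Interface

Orientations are given as a unit quaternion [x, y, z, w].
In Python, from rig import robot gives the robot as it stands. The module is installed in compiled form; this text tells all that it offers.
- The arm moves only by the tool servo_tool, never from a script. Its argument "rows" is one flat list of numbers, 5 for each row, row after row: the closure, from -1 (fully open) to 1 (shut), so that 0 is half open, then the shift along the tool's x, y, z in m, then the turn about the tool's z in degrees. A call has 1 to 5 rows; each row shifts and turns the commanded pose from where the row before left it, along the tool's axes as they then stand; what a row does not reach is not made up. A row lasts 1/12 s, in which the tool goes at most 41.7 mm and 7.16 degrees, less where a joint would pass 70% of its speed; a pose out of reach is approached as far as the arm can. A call with a gripper value outside its range is refused whole. The fingers move at their own pace and stop on an object; "newtons" is the grip in N (left out, the last holds). Time passes only in rows, so rows that do not move let the fingers close. It gives the time, the measured TCP pose, the force, the opening and the grip force at its end, in the units of the state.
- robot.get_obs(): the state, without advancing time (a new reading comes with each control period).
- robot.camera(name): name is "scene" or "top" or "wrist"; returns a dict with "pixels" (480x640x3 uint8, red, green, blue), "intrinsics" (3x3 intrinsics, pixels), "rvec" (rotation vector, rad) and "tvec" (3), from world to camera coordinates, as OpenCV has them; the wrist camera has in their place "mount" (4x4, takes a point from camera to tool coordinates, whose origin is the TCP and whose axes are the flange's). Camera axes: x right, y down, z forward; pixel columns grow to the right and rows downward; lengths in m; the calibration is good to about 2 mm. A picture is of the moment at which its call begins: read the wrist's pose just before it. There is no depth.
- robot.hand_in(): hands the job in; it is judged then, once.
Trained networks look in a picture, given as the dict that the camera call returned (one of the last four; its "shot" number tells which), for a name from the list of things; names that differ only in an ending like _2 or _b are one class to them, and where a whole thing is asked for, a point or a joint stands for the part that bears it (a point fixed in the world has none). Each returns a list of dicts, best first, with "score" (0 to 1); they miss things now and then, are a little off and sometimes report something else, mostly with a low value. They report only what shows in the picture. A call takes as long as a camera call. They do not tell look-alikes from the thing itself.
- robot.spot_in(picture, query): "at" ([x, y, z] in m, in world coordinates, good to about 4 mm: the middle of the surface that is visible of it).
- robot.outline_of(picture, query): "region" (480x640 bool, what is visible of it).
- robot.place_of(picture, query): "at" ([x, y, z] in m, in world coordinates, good to about 4 mm: a listed point, or the origin of a listed thing).
The state is a dict: "time": time; "q": joint angles; "joint_velocities": joint speeds; "joint_torque": joint torques, N m; "position": TCP position; "tool_rot": TCP orientation; "ft_force": force on the tool from outside, world axes, zero at the start; "moment": the same for the moment, N m; "grip_width": finger opening in m; "grip_force": force on a finger pad.
Only numpy, scipy, OpenCV 4.12 (cv2) and the standard library are available. Lean on these libraries where they do the work, as an engineer would, in place of code of your own. Each camera call takes 0.05 s, during which the arm holds its last target. There are 200 camera calls.

## Task

Two L-shaped angle brackets stand on the bench, each with its plain leg flat and its drilled leg upright. Tip the larger one over about its bottom corner, without picking it up off the bench, so that its drilled leg lies flat and its plain leg stands upright ready for marking out; its corner should stay roughly where it is, within about 5 cm. Leave the smaller angle bracket and the little block bracket where they are, and mind the rotary tool and its lead that hang behind the work.

Things in the scene. Friction and masses are not known exactly. Their poses are not given: they have to be found in the camera images.
- big_angle: the larger angle bracket, the one to tip: dark steel L, both legs 80 mm long outside, 50 mm wide, 6 mm thick, 0.36 kg, loose. Origin: on the L's outer corner edge, mid width, at bench height before and after. x axis: along the plain leg away from the corner (level at the start, straight up when done); z: along the drilled leg (up at the start, level when done); y: along the corner edge
- big_drilled_leg (a point): centre of the larger bracket's drilled leg (three holes), the upright one, 40 mm above the bench at the start and 3 mm when done; axes as for the bracket. At the start the leg's top edge is 80 mm up; its outer face looks to the bracket's -x side, where the bench is clear for it to tip onto; its inner face, over the plain leg, looks to +x
- small_angle: the smaller angle bracket, to be left alone: same form and dark steel, legs 50 mm long, 30 mm wide, 5 mm thick, one hole. Origin and axes as for the larger one
- block_bracket: a little drilled aluminium block bracket, 30 x 34 x 40 mm high, with a black screw, to be left alone. Origin: centre of its underside, z up
- hanging_tool (a point): lower end of the black rotary tool that hangs over the bench behind the work; fixed. Its black lead loops down beside and behind it to about 0.28 m above the bench, from 0.2 m left to 0.3 m right of it. Keep the arm clear: nothing of it hangs nearer the robot than 0.6 m, so swing sideways with the arm drawn in
Not all that is in view belongs to the job. Leave any orange or turquoise look-alike of the big_angle alone.

How it is judged:
At the end, for the whole second after the job is handed in: The larger angle bracket lies at rest with its drilled leg flat on the bench and its plain leg upright within 10 degrees, its corner on the bench (below 12 mm) and within 60 mm of where it stood (angle between big_angle's own x axis and vertical below 0.17 rad and height (world z) of big_angle below 0.012 m and distance of big_angle from where it was at the start of the episode below 0.06 m and linear speed of big_angle below 0.02 m/s); the robot touches nothing.
It fails at once if the larger angle bracket's corner is lifted more than 25 mm off the bench (height (world z) of big_angle above 0.025 m).
It fails at once if the smaller angle bracket is moved more than 20 mm (distance of small_angle from where it was at the start of the episode above 0.02 m).
It fails at once if the smaller angle bracket is tipped more than 30 degrees (angle between small_angle's own z axis and vertical above 0.52 rad).
It fails at once if the block bracket is moved more than 20 mm (distance of block_bracket from where it was at the start of the episode above 0.02 m).
It fails at once if the block bracket is tipped more than 30 degrees (angle between block_bracket's own z axis and vertical above 0.52 rad).
It also fails if it takes over 32 s, if anything falls off the work surface, if the arm or the gripper's body presses on something with over 40 N, if the wrist force passes 120 N, or if a joint passes its speed limit or range.

## Working session

There is one attempt and no reset: what is moved stays moved. The work goes in short steps, Python scripts to look and compute and a tool call to move; the robot and the scene stay as the last step left them, time stands still between calls to the robot, and variables do not carry over. Pictures are saved under pics/ and viewed, at most 10 in all, crops included, and the job is handed in when it is done.

Besides the shell and the picture viewer there is one more tool, called after "Call:" in YAML: its name, and indented under it one key for each argument. servo_tool: Moves the arm, as the interface text tells. Its arguments: {"type":"object","properties":{"rows":{"type":"array","items":{"type":"number"}},"newtons":{"type":"number"}},"required":["rows"]}

```bash
mkdir -p pics; cat > h.py <<'E'
import numpy as np,cv2
from rig import robot
def save(c,n): cv2.imwrite('pics/'+n,c['pixels'][:,:,::-1])
def proj(c,p): return cv2.projectPoints(np.float64(p).reshape(-1,3),np.float64(c['rvec']),np.float64(c['tvec']),np.float64(c['intrinsics']),None)[0].reshape(-1,2)
E
python3 - <<'E'
from h import *
np.set_printoptions(precision=3,suppress=True)
for n in ['scene','top']:
    c=robot.camera(n); save(c,n+'1.png')
    for q in ['big_angle','big_drilled_leg','small_angle','block_bracket','hanging_tool']:
        for r in robot.place_of(c,q)[:4]: print(n,q,round(r['score'],2),np.array(r['at']),proj(c,r['at'])[0].round())
o=robot.get_obs();print(o['time'],o['position'],o['tool_rot'])
E
```

```text
scene big_drilled_leg 0.45 [0.496 0.301 0.038] [230. 305.]
scene small_angle 0.65 [ 0.492 -0.157  0.   ] [405. 376.]
scene block_bracket 0.74 [0.491 0.029 0.001] [327. 351.]
top big_angle 0.86 [ 0.308  0.267 -0.   ] [243. 302.]
top big_angle 0.86 [ 0.494  0.299 -0.003] [234. 242.]
top big_angle 0.67 [ 0.451  0.155 -0.002] [280. 255.]
top big_drilled_leg 0.88 [0.491 0.301 0.039] [231. 241.]
top big_drilled_leg 0.76 [0.31  0.263 0.041] [242. 301.]
top big_drilled_leg 0.61 [0.455 0.154 0.038] [279. 252.]
top big_drilled_leg 0.48 [0.646 0.    0.456] [335. 137.]
top block_bracket 0.57 [0.49  0.03  0.001] [320. 242.]
top hanging_tool 0.62 [0.648 0.    0.458] [335. 136.]
0.6 [ 0.143 -0.608  0.223] [ 0.993  0.115 -0.     0.   ]
```

```bash
python3 - <<'E'
import cv2
a=cv2.imread('pics/top1.png');b=cv2.imread('pics/scene1.png')
x=cv2.resize(a[210:330,190:350],(800,600),interpolation=cv2.INTER_CUBIC);cv2.imwrite('pics/topcrop.png',x)
E
```

```text
(no output)
```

View pics/scene1.png

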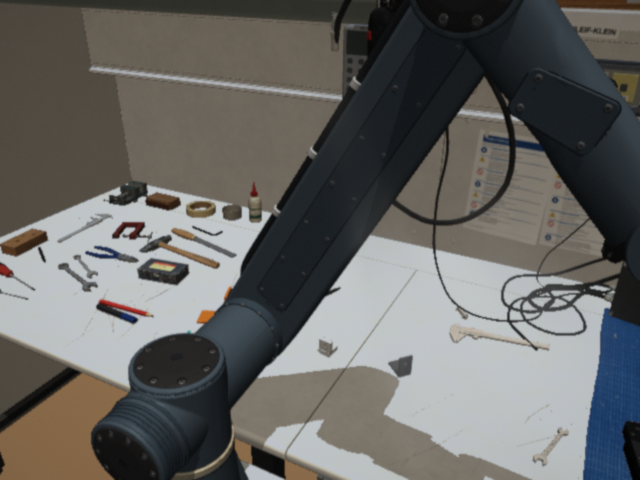

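View pics/top1.png

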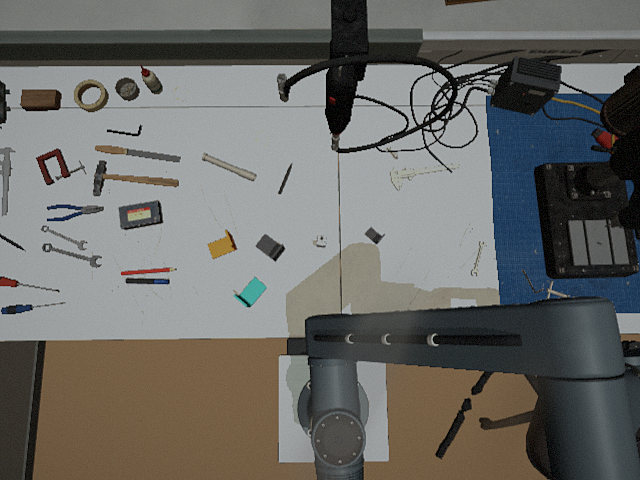

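View pics/topcrop.png

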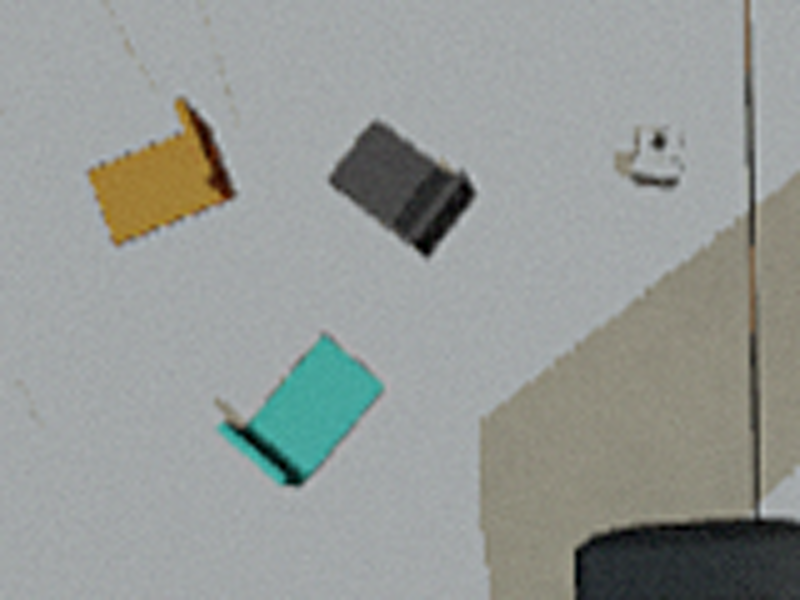

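Candidates in the top view are dark L (270,246), orange L (222,244), turquoise L (251,292) and the small dark L (375,235). By colour and size, I choose the dark L at (270,246). In the crop its drilled leg stands at the lower right and its plain leg runs to the upper left.

```bash
python3 - <<'E'
from h import *
from scipy.optimize import least_squares
np.set_printoptions(precision=3,suppress=True)
c=robot.camera('top')
m=(c['pixels'].max(2)<100).astype(np.uint8); m[:225]=0;m[270:]=0;m[:,:250]=0;m[:,292:]=0
m=cv2.GaussianBlur(m.astype(np.float32),(0,0),1.5)
s=[];
for x0,x1,z0,z1 in [(0,.08,0,.006),(0,.006,0,.08)]:
    s.append([(x,y,z) for x in(x0,x1) for y in(-.025,.025) for z in(z0,z1)])
def r(p):
    k=np.zeros((480,640),np.float32);C,S=np.cos(p[2]),np.sin(p[2])
    for b in s:
        w=np.array([(p[0]+C*x-S*y,p[1]+S*x+C*y,z) for x,y,z in b])
        h=cv2.convexHull((proj(c,w)*256).astype(np.int32).reshape(-1,1,2)); cv2.fillConvexPoly(k,h,1,cv2.LINE_8,8)
    return ((cv2.GaussianBlur(k,(0,0),1.5)-m)[215:285,240:300]).ravel()
best=min((least_squares(r,[.451,.155,a],diff_step=[.01,.03,.05],x_scale=[.01,.01,.1]) for a in np.radians([15,30,45,60,75])),key=lambda f:f.cost)
print(best.x,np.degrees(best.x[2]),best.cost,(m**2).sum()/2)
g=robot.get_obs();from scipy.spatial.transform import Rotation as R
print(R.from_quat(g['tool_rot']).as_matrix())
E
```

```text
[0.451 0.157 0.858] 49.18728568549764 2.6190467 169.42982
[[ 0.973  0.229  0.   ]
 [ 0.229 -0.973 -0.   ]
 [ 0.     0.    -1.   ]]
```

Call:
servo_tool:
  rows: [1,0,0,0,-7.1,1,0,0,0,-7.1,1,0,0,0,-7.1,1,0,0,0,-7.1,1,0,0,0,-7.1]
  newtons: 20

```text
time: 1.07
position: [0.143, -0.6084, 0.2226]
tool_rot: [0.91, 0.415, -0.0, -0.0]
ft_force: [-0.0, 0.7, 0.2]
grip_width: 0.0615
grip_force: 0.0
```

Call:
servo_tool:
  rows: [1,0.04,-0.005,0,0,1,0.04,-0.005,0,0,1,0.04,-0.005,0,0,1,0.04,-0.005,0,0,1,0.04,-0.005,0,0]

```text
time: 1.48
position: [0.2568, -0.4401, 0.2226]
tool_rot: [0.911, 0.412, 0.0, 0.0]
ft_force: [0.2, -0.3, 0.1]
grip_width: 0.0287
grip_force: 0.0
```

Call:
servo_tool:
  rows: [1,0.04,-0.005,0,0,1,0.04,-0.005,0,0,1,0.04,-0.005,0,0,1,0.04,-0.005,0,0,1,0.04,-0.005,0,0]

```text
time: 1.9
position: [0.3701, -0.2732, 0.2229]
tool_rot: [0.911, 0.412, 0.0, 0.0]
ft_force: [0.8, -0.1, -0.5]
grip_width: 0.0019
grip_force: 0.0
```

Call:
servo_tool:
  rows: [1,0.034,-0.019,0,0,1,0.034,-0.019,0,0,1,0.034,-0.019,0,0,1,0.034,-0.019,0,0,1,0.034,-0.019,0,0]

```text
time: 2.32
position: [0.4103, -0.0826, 0.2229]
tool_rot: [0.911, 0.412, 0.0, 0.0]
ft_force: [0.8, -0.6, -0.0]
grip_width: 0.0005
grip_force: 0.0
```

Call:
servo_tool:
  rows: [1,0.034,-0.019,0,0,1,0.034,-0.019,0,0,1,0.034,-0.019,0,0,1,0.034,-0.019,0,0,1,0.034,-0.019,0,0]

```text
time: 2.73
position: [0.451, 0.1081, 0.2229]
tool_rot: [0.911, 0.413, 0.0, 0.0]
ft_force: [0.4, -0.3, 0.2]
grip_width: 0.0002
grip_force: 0.0
```

Call:
servo_tool:
  rows: [1,0.034,-0.019,0,0,1,0.034,-0.019,0,0,1,0,0,0,0]

```text
time: 2.98
position: [0.4688, 0.1883, 0.2231]
tool_rot: [0.91, 0.415, 0.003, -0.001]
ft_force: [-0.2, -0.3, -0.5]
grip_width: 0.0008
grip_force: 0.0
```

```bash
python3 - <<'E'
from h import *
np.set_printoptions(precision=4,suppress=True)
from scipy.spatial.transform import Rotation as R
g=robot.get_obs();T=R.from_quat(g['tool_rot']).as_matrix();p=np.array(g['position'])
c=robot.camera('wrist');M=np.array(c['mount']);save(c,'wrist1.png')
Rw=T@M[:3,:3];tw=T@M[:3,3]+p
d=dict(c);d['rvec']=cv2.Rodrigues(Rw.T)[0];d['tvec']=-Rw.T@tw
for q in ['big_angle','big_drilled_leg']:
    print(q,[(round(r['score'],2),np.array(r['at'])) for r in robot.place_of(c,q)])
a=np.radians(49.2);C,S=np.cos(a),np.sin(a);im=c['pixels'][:,:,::-1].copy()
for b in [[(0,-.025,.08),(0,.025,.08),(.006,.025,.08),(.006,-.025,.08)],[(.08,-.025,.006),(.08,.025,.006),(.006,.025,.006),(.006,-.025,.006)]]:
    w=[(.451+C*x-S*y,.157+S*x+C*y,z) for x,y,z in b]
    cv2.polylines(im,[proj(d,w).astype(np.int32)],True,(0,0,255),1)
cv2.imwrite('pics/wrist1o.png',im)
e=np.array([.451,.157,.0]);t=np.array([.4745,.184,0])
print(T,p,T.T@(t-p))
E
```

```text
big_angle [(0.8, array([0.4506, 0.1589, 0.0034])), (0.78, array([ 0.307 ,  0.267 , -0.0011])), (0.72, array([0.4927, 0.3002, 0.0003]))]
big_drilled_leg [(0.93, array([0.4947, 0.3027, 0.0405])), (0.92, array([0.4573, 0.1571, 0.0406])), (0.79, array([0.3058, 0.2632, 0.0421]))]
[[ 0.6551  0.7555  0.0041]
 [ 0.7555 -0.6551  0.0035]
 [ 0.0054  0.0008 -1.    ]] [0.4688 0.1883 0.2231] [-0.0007  0.007   0.2231]
```

View pics/wrist1o.png

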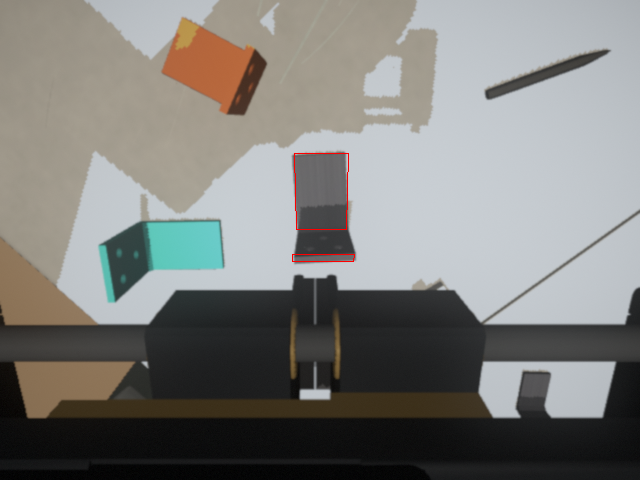

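The overlay fits the dark bracket at (322,200), with the three-holed inner face at (322,243) facing the plain leg. The choice and yaw are confirmed. I'll descend behind the drilled leg with the fingers shut.

Call:
servo_tool:
  rows: [1,0,0.007,0.031,0,1,0,0,0.031,0,1,0,0,0.031,0,1,0,0,0.031,0,1,0,0,0.031,0]

```text
time: 3.55
position: [0.4724, 0.1757, 0.0667]
tool_rot: [0.912, 0.411, 0.0, 0.0]
ft_force: [0.2, 0.9, -0.6]
grip_width: 0.0005
grip_force: 0.0
```

Call:
servo_tool:
  rows: [1,-0.005,0,0,0,1,-0.005,0,0,0,1,-0.004,0,0,0,1,-0.004,0,0,0,1,-0.004,0,0,0]

```text
time: 3.97
position: [0.4592, 0.1607, 0.0697]
tool_rot: [0.911, 0.412, 0.002, 0.001]
ft_force: [0.4, 1.7, -0.6]
grip_width: 0.0006
grip_force: 0.4
```

Call:
servo_tool:
  rows: [1,-0.005,0,0,0,1,-0.005,0,0,0,1,-0.005,0,0,0,1,-0.005,0,0,0,1,0,0,0,0]

```text
time: 4.38
position: [0.4433, 0.1454, 0.0677]
tool_rot: [0.911, 0.412, -0.001, -0.0]
ft_force: [-0.3, 0.7, 0.6]
grip_width: 0.0004
grip_force: 0.3
```

```bash
cat > l.py <<'E'
from h import *
import sys
c=robot.camera('wrist');d=robot.camera('scene')
cv2.imwrite('pics/'+sys.argv[1],np.hstack([cv2.resize(c['pixels'][100:400,120:520,::-1],(400,300)),cv2.resize(d['pixels'][250:400,150:350,::-1],(400,300))]))
E
python3 l.py a2.png
```

```text
(no output)
```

View pics/a2.png

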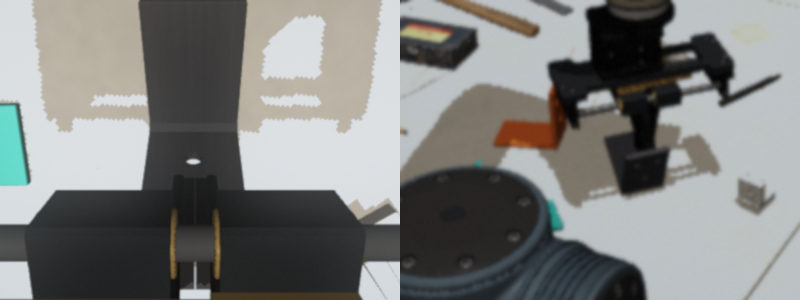

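The bracket is tipping (right half: leaning forward at (640,165); left half: plain leg rising). I'll follow the arc.

Call:
servo_tool:
  rows: [1,-0.005,0,0.004,0,1,-0.005,0,0.004,0,1,-0.004,0,0.004,0,1,-0.004,0,0.003,0,1,-0.003,0,0.002,0]

```text
time: 4.9
position: [0.4297, 0.1298, 0.0498]
tool_rot: [0.911, 0.412, -0.001, -0.0]
ft_force: [-0.5, -0.2, 0.3]
grip_width: 0.0006
grip_force: 0.0
```

Call:
servo_tool:
  rows: [1,-0.003,0,0.002,0,1,-0.003,0,0.002,0,1,-0.003,0,0.002,0,1,0,0,0,0,1,0,0,0,0]

```text
time: 5.32
position: [0.4247, 0.1234, 0.0445]
tool_rot: [0.911, 0.412, -0.0, -0.0]
ft_force: [-0.3, -0.2, 0.2]
grip_width: 0.0006
grip_force: 0.0
```

```bash
python3 l.py a3.png
```

```text
(no output)
```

View pics/a3.png

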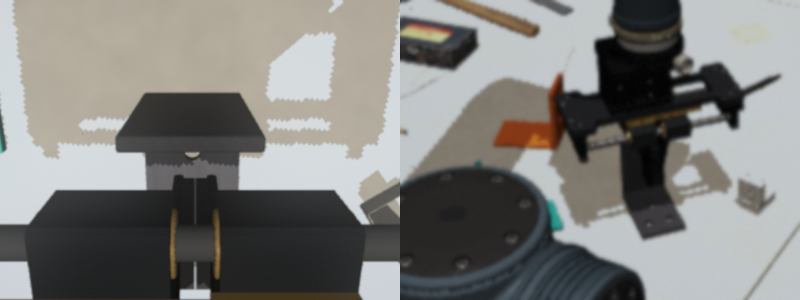

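The bracket appears to have gone over: the drilled leg is flat at (660,215) and the plain leg upright. I'll raise the fingers straight up and check.

Call:
servo_tool:
  rows: [1,0,0,-0.02,0,1,0,0,-0.035,0,1,0,0,-0.035,0,1,0,0,-0.035,0,1,0,0,-0.035,0]

```text
time: 5.83
position: [0.4245, 0.1236, 0.2064]
tool_rot: [0.911, 0.413, 0.0, -0.0]
ft_force: [0.6, -0.3, -0.7]
grip_width: 0.0004
grip_force: 0.0
```

Call:
servo_tool:
  rows: [1,-0.012,0.038,0,0,1,-0.012,0.038,0,0,1,-0.012,0.038,0,0,1,-0.012,0.038,0,0,1,0,0,0,0]

```text
time: 6.25
position: [0.5133, -0.019, 0.2056]
tool_rot: [0.912, 0.41, 0.003, 0.004]
ft_force: [-0.0, 0.0, -0.2]
grip_width: 0.0006
grip_force: 0.0
```

```bash
python3 - <<'E'
from h import *
np.set_printoptions(precision=3,suppress=True)
c=robot.camera('top');d=robot.camera('scene')
for k,p in(('top',c),('scene',d)):
  for q in ['big_angle','big_drilled_leg','small_angle','block_bracket']:
    print(k,q,[(round(r['score'],2),np.array(r['at'])) for r in robot.place_of(p,q)])
cv2.imwrite('pics/a4.png',np.hstack([cv2.resize(c['pixels'][200:320,200:360,::-1],(400,300)),cv2.resize(d['pixels'][250:400,150:350,::-1],(400,300))]))
E
```

```text
top big_angle [(0.65, array([0.495, 0.299, 0.002])), (0.55, array([0.45 , 0.153, 0.001]))]
top big_drilled_leg [(0.83, array([0.424, 0.12 , 0.002])), (0.64, array([0.488, 0.304, 0.038])), (0.51, array([0.647, 0.002, 0.456]))]
top small_angle [(0.71, array([ 0.491, -0.157, -0.002]))]
top block_bracket []
scene big_angle [(0.83, array([ 0.497,  0.301, -0.003])), (0.76, array([0.454, 0.154, 0.001]))]
scene big_drilled_leg [(0.95, array([0.422, 0.123, 0.005])), (0.83, array([0.494, 0.301, 0.037]))]
scene small_angle [(0.82, array([ 0.493, -0.154,  0.001]))]
scene block_bracket [(0.81, array([0.492, 0.028, 0.003]))]
```

View pics/a4.png

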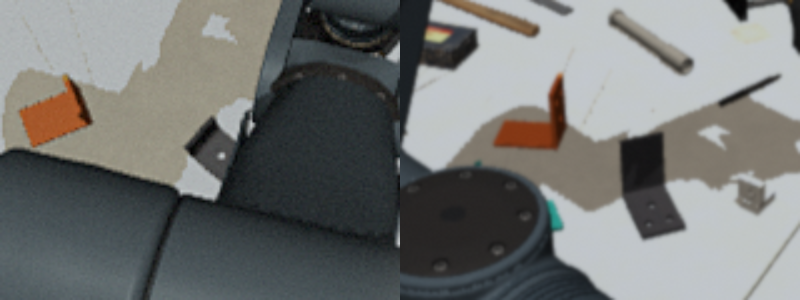

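The scene view shows the drilled leg flat at (660,212) with its holes up, and the plain leg upright at (642,163). The corner is within about 4 mm of its start, the neighbours haven't moved, and the arm is clear.

```bash
python3 -c "
from rig import robot
print(robot.hand_in())"
```

```text
the job is handed in; nothing more can be done
None
```

The larger bracket is tipped over, with its drilled leg flat and its plain leg upright; its corner moved about 4 mm, the neighbouring parts are where they were, and the job is handed in (the result was not shown).

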